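# Roll the spindle blank into the V-block and up to its end stop

## Robot

A 6-joint arm with a two-finger parallel gripper is mounted at the origin on the work surface. World frame = base frame: x ahead of the robot, y to its left, z up, the work surface at z = 0. Lengths are in m, angles in rad, forces in N, time in s.
With the tool pointing down it reaches from about 0.425 to 0.95 m from the base axis. Payload 14.7 kg.
Tool frame: the origin (TCP) lies midway between the tips of the shut fingers; the grasp point (between the pads) lies 19 mm behind it (ctrl.tcp_to_grasp is the distance from the TCP to the grasp point, in m); z points along the fingers, y is the line along which they close (so a half turn about z gives the same grasp; the last joint's range is limited). The gripper opens to 85 mm and grips with 20 to 120 N. Pads are 22 mm wide; open, the fingers measure 114 mm over their backs; the gripper's body (76 mm by 85 mm) begins 54 mm behind the grasp point. The pads swing forward as they close: fully open they stand 13 mm farther back than shut.
Start: joints at [-1.305, 0.48, 1.596, -0, 1.065, -0.047], TCP at [0.2, -0.618, 0.231] pointing down, gripper open.
Joint ranges: [-2.75, 2.75], [-0.82, 2.05], [0.23, 2.67], [-1.56, 4.7], [0.09, 2.69], [-2.92, 2.92]. Speed limits (rad/s): [1.89, 1.89, 2.39, 3.01, 3.01, 3.01].

## Interface

Orientations are given as [roll, pitch, yaw] about the fixed x, y, z axes, in that order (R = Rz(yaw) Ry(pitch) Rx(roll)).
In Python, from bench import ctrl, cams, ticket gives the robot as it stands.
- The arm moves only by the tool apply_moves, never from a script. Its argument "targets" is one flat list of numbers, 7 for each row, row after row: the shift along the tool's x, y, z in units of 0.03 m (1.0 is 0.03 m), then the turn, a rotation vector about the tool's x, y, z in units of 8 degrees (1.0 is 8 degrees), then the gripper's target within -1 to 1 (shut at 1, half-way at 0, fully open at -1). A call has exactly 5 rows; each row shifts and turns the commanded pose from where the row before left it, along the tool's axes as they then stand; what a row does not reach is not made up. A row lasts 1/10 s, in which the tool goes at most 50 mm and 8.59 degrees, less where a joint would pass 70% of its speed; a pose out of reach is approached as far as the arm can. A call with a number of a shift or a turn outside -1 to 1 is refused whole. A call with a gripper value outside its range is refused whole. The fingers move at their own pace and stop on an object; "grip_force" is the grip in N (left out, the last holds). Time passes only in rows, so rows that do not move let the fingers close, or fill a call up. It gives the time, the measured TCP pose, the force, the opening and the grip force at its end, in the units of the state.
- ctrl.get_obs(): the state, without advancing time (a new reading comes with each control period).
- cams.grab_frame(name): name is "scene" or "top"; returns the picture (384x512x3 uint8, red, green, blue); there is no depth.
- cams.calibration(name): a dict with "fovy" (degrees; the focal length in pixels is half the picture's height over the tangent of half this angle, whatever the lens; pixels are square), "cx", "cy" (the principal point, pixels), "xyz" and "rotation" of the camera in the world. Camera axes: x right, y down, z forward; pixel columns grow to the right and rows downward; lengths in m; the calibration is good to about 2 mm. A picture is of the moment at which its call begins. calibration takes no time and is no camera call.
- ticket.finish_job(): hands the job in; it is judged then, once.
The state is a dict: "clock": time; "joint_pos": joint angles; "qvel": joint speeds; "joint_efforts": joint torques, N m; "eef_pos": TCP position; "ee_rot": TCP orientation; "contact_force": force on the tool from outside, world axes, zero at the start; "ft_torque": the same for the moment, N m; "finger_gap": finger opening in m; "gripper_force": force on a finger pad.
Only numpy, scipy, OpenCV 4.12 (cv2) and the standard library are available. Lean on these libraries where they do the work, as an engineer would, in place of code of your own. Each camera call takes 0.05 s, during which the arm holds its last target. There are 200 camera calls.

## Task

Without picking it up, roll the loose aluminium spindle blank across the shelf by pushing on its side with the fingers, up the blue ramp and into the groove of the V-block, so that it turns as it goes and drops in. Then push on its free end so it slides along the groove until it is fully home against the brass end stop. Leave the other things on the shelf undisturbed and finish with the hand clear.

Things in the scene. Friction and masses are not known exactly. Their poses are not given: they have to be found in the camera images.
- bar: loose round spindle blank of plain aluminium, 36 mm in diameter, 160 mm long, about 0.44 kg, polished and slippery (friction about 0.35), with two narrow red bands. Origin on its centre line at mid-length (18 mm above the shelf at the start); x axis along the bar, y and z turn as it rolls. It rolls freely and may run ahead of the finger. It starts 160 to 250 mm to the V-block's -y side, within 0.1 rad of parallel to the groove.
- vblock: fixed V-block, blue with steel groove faces, 140 mm long (x -70 to +70 mm). Origin at shelf level under the bottom line of the groove (z = 0), which runs along x. The bar comes in from its -y side, up a ramp from shelf level at y = -80 mm to the lip. The rear groove face rises at 45 degrees to 28 mm high at y = +28 mm; flat top to y = +52 mm.
- lip (a point): middle of the lip between the ramp and the groove, 10 mm above the shelf, at y = -17 mm of the block; past it the bar drops 5.5 mm into the groove by itself
- stop_face (a point): point on the inner face of the brass end stop (10 mm thick, 44 mm high, y from -22 to +48 mm of the block) at the block's +x end, where the end of the bar must bear. The bar's end starts 13 to 35 mm short of this face, measured along the groove.
- home (a point): where the bar's origin is when it lies fully home: x = -10, y = -3, z = 22.5 mm of the block. The bar's free end is then at x = -90 mm, 20 mm out past the block's open end. A bar settled in the groove has its centre line at this y and z.
- smalti: loose gilt glass lump, about 55 x 45 x 43 mm, 0.22 kg, origin under its centre. A bystander.
- cup: loose pewter cup, 68 mm across, 85 mm high, origin under its centre. A bystander.
- soapstone: loose grey-green soapstone rubbing block, 90 x 50 x 35 mm, origin under its centre. A bystander.
- shard: loose flat shard of green bottle glass, about 65 x 50 x 8 mm, origin under its centre. A bystander.
- hammer: loose mosaic hammer with a wooden handle, 240 mm long, lying along its x axis. A bystander.
Things that resemble listed ones, but are neither listed nor needed, are in the scene too. There is more than one size of the bar; the job needs the middle-sized.

How it is judged:
By the outcome, as a careful person would: the job done as asked, in the order asked, and still so for the second after the job is handed in, with the robot touching nothing.
It also fails if it takes over 51 s, if anything falls off the work surface, if the arm or the gripper's body presses on something with over 40 N, if the wrist force passes 120 N, or if a joint passes its speed limit or range.

## Working session

There is one attempt and no reset: what is moved stays moved. The work goes in short steps, Python scripts to look and compute and a tool call to move; the robot and the scene stay as the last step left them, time stands still between calls to the robot, and variables do not carry over. Pictures are saved under pics/ and viewed, at most 10 in all, crops included, and the job is handed in when it is done.

Besides the shell and the picture viewer there is one more tool, called after "Emit:" as name(argument=value, ...) on one line, values as JSON. apply_moves: Moves the arm, as the interface text tells. Shifts and turns lie within -1 to 1; 1 stands for 0.03 m of shift or 8 degrees of turn. Its arguments: {"type":"object","properties":{"targets":{"type":"array","items":{"type":"number"}},"grip_force":{"type":"number"}},"required":["targets"]}

```bash
mkdir -p pics; cat > h.py <<'E'
import numpy as np, cv2
from bench import ctrl, cams, ticket
def ray(name,u,v):
    c=cams.calibration(name); f=192/np.tan(np.radians(c["fovy"])/2)
    R=np.array(c["rotation"])
    if R.shape!=(3,3): raise Exception(R)
    return np.array(c["xyz"]), R@np.array([(u-c["cx"])/f,(v-c["cy"])/f,1.])
def onz(name,u,v,z):
    o,d=ray(name,u,v); return o+d*(z-o[2])/d[2]
def proj(name,p):
    c=cams.calibration(name); f=192/np.tan(np.radians(c["fovy"])/2)
    q=np.array(c["rotation"]).T@(np.array(p)-c["xyz"]); return q[:2]/q[2]*f+[c["cx"],c["cy"]]
def snap(name,fn):
    a=cams.grab_frame(name); cv2.imwrite("pics/"+fn,a[:,:,::-1]); return a
E
python3 - <<'E'
from h import *
for n in("top","scene"): snap(n,n+"0.png"); print(cams.calibration(n))
print(ctrl.get_obs())
E
```

```text
{'fovy': 45.01951704448266, 'cx': 254.51072428093715, 'cy': 195.5004574098984, 'xyz': array([ 0.42907036, -0.01396806,  1.28712005]), 'rotation': array([-3.07528489,  0.01432513, -1.58860749])}
{'fovy': 44.38359746528688, 'cx': 248.83881530787912, 'cy': 189.0371417183038, 'xyz': array([ 1.38948649, -0.77224005,  1.05071526]), 'rotation': array([-2.27487423,  0.01198266,  0.85028374])}
{'clock': 0.1, 'joint_pos': array([-1.30460474e+00,  4.80740303e-01,  1.59679532e+00,  1.64207423e-05,
        1.06511206e+00, -4.66241706e-02]), 'qvel': array([-0.00144389,  0.00026475, -0.00170831, -0.00116499, -0.00033233,
       -0.00079751]), 'joint_efforts': array([ 9.67189226e-04, -9.52257013e+01, -4.31036711e+01, -3.59136448e-05,
        5.22724120e-03, -8.50092562e-06]), 'eef_pos': array([ 0.19994515, -0.61810333,  0.23076107]), 'ee_rot': array([-3.14053943e+00, -6.35139325e-05,  3.12807763e-01]), 'contact_force': array([0.3825169 , 0.2231655 , 0.57277974]), 'ft_torque': array([ 0.03363474,  0.00487976, -0.00430881]), 'gripper_force': 0.0, 'finger_gap': 0.08516606925949184}
```

View pics/top0.png

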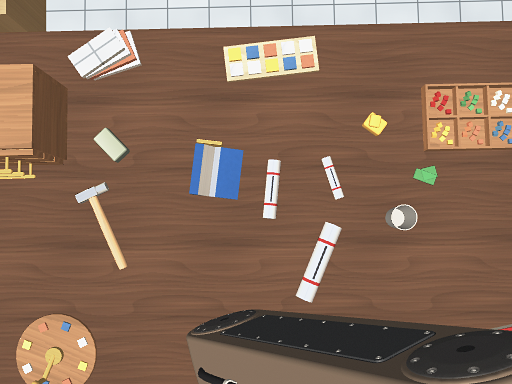

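View pics/scene0.png

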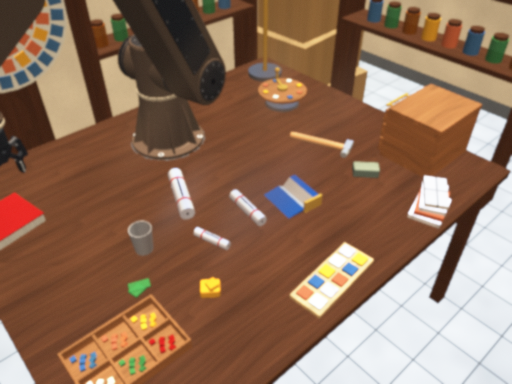

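The top view shows the V-block at (217,170) with its brass stop at (209,142). The middle-sized bar is at (272,189), with the large bar at (319,262) and the small one at (332,177). The arm is at the bottom right.

```bash
python3 - <<'E'
s=open('h.py').read()
s=s.replace('''    R=np.array(c["rotation"])
    if R.shape!=(3,3): raise Exception(R)
''','''    R=rot(c["rotation"])
''').replace('np.array(c["rotation"]).T','rot(c["rotation"]).T').replace('def ray','''from scipy.spatial.transform import Rotation as Ro
def rot(r): return Ro.from_euler("xyz",r).as_matrix()
def ray''',1)
open('h.py','w').write(s)
E
cat >> h.py <<'E'
def bar(a,box):
    "oriented rect of bright low-saturation blob in box (u0,v0,u1,v1), top view -> centre, half axis vector, px dims"
    u0,v0,u1,v1=box; s=a[v0:v1,u0:u1]; 
    m=((s.min(2)>140)|((s[:,:,0]>140)&(s[:,:,1]<90))).astype(np.uint8)
    m=cv2.morphologyEx(m,cv2.MORPH_CLOSE,np.ones((5,5)))
    c=max(cv2.findContours(m,0,1)[0],key=cv2.contourArea); 
    b=cv2.boxPoints(cv2.minAreaRect(c))+[u0,v0]; return b
E
python3 - <<'E'
from h import *
a=cv2.imread("pics/top0.png")[:,:,::-1].copy()
for nm,bx in(("mid",(250,150,295,230)),("small",(310,145,355,210)),("big",(285,212,355,312))):
    b=bar(a,bx); w=np.array([onz("top",u,v,.025)[:2] for u,v in b])
    e=sorted([np.linalg.norm(w[i]-w[(i+1)%4]) for i in range(4)])
    print(nm,b.round(1).tolist(),w.mean(0).round(4),np.round(e,4), w.round(3).tolist())
hsv=cv2.cvtColor(a,cv2.COLOR_RGB2HSV)
s=np.zeros(a.shape[:2],np.uint8); s[130:210,180:255]=1
bl=((hsv[...,0]>100)&(hsv[...,0]<125)&(hsv[...,1]>120)).astype(np.uint8)*s
for c in cv2.findContours(bl,0,1)[0]:
    if cv2.contourArea(c)>50:
        q=cv2.approxPolyDP(c,2.5,True)[:,0]; print("blue",q.tolist())
br=((hsv[...,0]>15)&(hsv[...,0]<30)&(hsv[...,1]>120)&(hsv[...,2]>150)).astype(np.uint8)*s
for c in cv2.findContours(br,0,1)[0]:
    if cv2.contourArea(c)>20: print("brass",cv2.boxPoints(cv2.minAreaRect(c)).round(1).tolist())
cv2.imwrite("pics/crop0.png",cv2.resize(a[130:230,175:300],None,fx=6,fy=6,interpolation=cv2.INTER_CUBIC)[:,:,::-1])
E
```

```text
mid [[262.3, 217.3], [267.7, 158.5], [280.3, 159.7], [275.0, 218.5]] [ 0.5319 -0.0437] [0.0345 0.0348 0.1617 0.1618] [[0.453, -0.018], [0.614, -0.035], [0.61, -0.07], [0.45, -0.052]]
small [[320.6, 158.2], [329.4, 155.1], [343.7, 196.4], [334.9, 199.5]] [ 0.5592 -0.2102] [0.0253 0.0255 0.1195 0.1195] [[0.612, -0.18], [0.62, -0.204], [0.506, -0.24], [0.498, -0.216]]
big [[294.8, 295.9], [324.9, 220.8], [341.3, 227.3], [311.2, 302.5]] [ 0.3316 -0.1659] [0.0471 0.0476 0.2178 0.2181] [[0.241, -0.101], [0.441, -0.187], [0.422, -0.231], [0.223, -0.144]]
blue [[221, 147], [215, 196], [236, 199], [242, 150]]
blue [[196, 143], [189, 192], [197, 194], [203, 144]]
```

View pics/crop0.png

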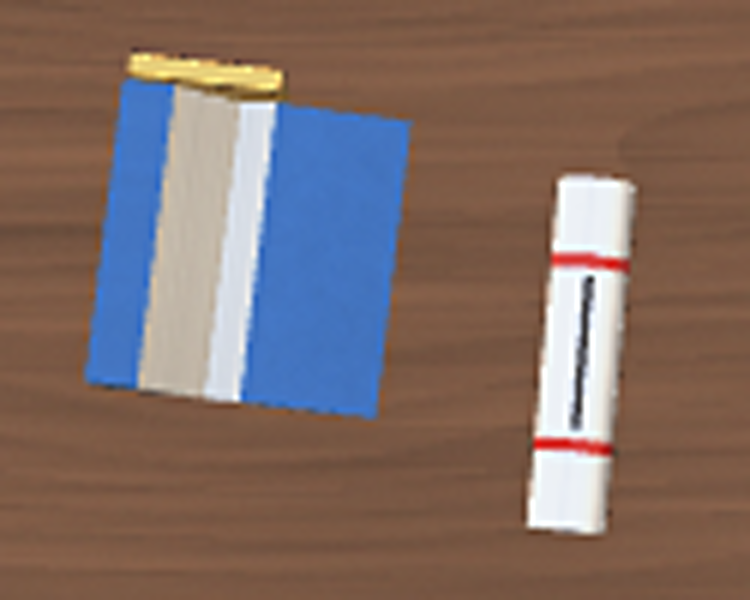

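The crop shows the ramp foot edge running from (243.7,150.3) to (237.8,199.7). The lip edge runs from (221.3,147.2) to (215.3,197), the back edge of the top from (195.3,143.3) to (189.5,193.8), and the brass stop is at the +x end. The middle bar measures about 162 x 35 mm, which matches.

```bash
python3 - <<'E'
from h import *
P=[(243.7,150.3,0,70,-80,0),(237.8,199.7,0,-70,-80,0),(221.3,147.2,.01,70,-17,10),(215.3,197,.01,-70,-17,10),(189.5,193.8,.028,-70,52,28),(195.3,143.3,.028,70,52,28)]
W=np.array([onz("top",u,v,z)[:2] for u,v,z,*_ in P]); B=np.array([(x,y) for *_,x,y,z in P])/1000
for w in W: print(w.round(4))
bc,wc=B.mean(0),W.mean(0); b=B-bc; w=W-wc
a=np.arctan2((b[:,0]*w[:,1]-b[:,1]*w[:,0]).sum(),(b*w).sum())
R=np.array([[np.cos(a),-np.sin(a)],[np.sin(a),np.cos(a)]]); o=wc-R@bc
print("yaw",a,"o",o,"res",(W-(B@R.T+o)).round(4).tolist())
bx=np.array([[262.3,217.3],[267.7,158.5],[280.3,159.7],[275.0,218.5]])
w=np.array([onz("top",u,v,.018)[:2] for u,v in bx]); d=(w[1]+w[2]-w[0]-w[3])/2
print("bar c",w.mean(0),"len",np.linalg.norm(d),"yaw",np.arctan2(d[1],d[0]), "in block",R.T@(w.mean(0)-o))
# band & end check in scene
for n in("top","scene"): print(n,[proj(n,[*(o+R@np.array(q[:2])),q[2]]).round(1).tolist() for q in((.07,-.08,0),(-.07,-.08,0),(.07,.052,.028),(.08,.048,.044))], proj(n,[*w.mean(0),.018]).round(1))
E
```

```text
[0.6424 0.031 ]
[0.504  0.0497]
[0.6507 0.0929]
[0.5121 0.1113]
[0.521 0.18 ]
[0.6599 0.1628]
yaw -0.13004603700930722 o [0.58362893 0.11948525] res [[-0.0002, -0.0001], [0.0002, 0.0004], [-0.0001, -0.0007], [0.0001, -0.0004], [0.0, -0.0002], [0.0001, 0.0008]]
bar c [ 0.53240258 -0.04384993] len 0.16272201681169712 yaw -0.11061488898301448 in block [-0.02961252 -0.16859899]
top [[243.7, 150.2], [238.0, 199.8], [195.6, 143.3], [196.7, 138.8]] [271.3 188.4]
scene [[287.3, 218.1], [262.2, 194.6], [319.6, 196.2], [321.1, 194.6]] [247.1 207.3]
```

Emit:
apply_moves(targets=[0.5,-0.45,0,0,0,-0.7,-1,0.9,-0.6,0,0,0,-1,-1,1,-0.45,0,0,0,-1,-1,1,-0.3,0,0,0,-1,-1,1,-0.15,0,0,0,-1,-1])

```text
clock: 0.6
eef_pos: [0.281, -0.494, 0.231]
ee_rot: [-3.141, -0.0, 0.975]
contact_force: [0.5, -0.8, -0.8]
finger_gap: 0.0854
gripper_force: 0.0
```

Emit:
apply_moves(targets=[1,0,0,0,0,-1,-1,1,0.15,0,0,0,-1,-1,1,0.3,0,0,0,-1,-1,1,0.45,0,0,0,-0.5,-1,1,0.45,0,0,0,0,-1])

```text
clock: 1.1
eef_pos: [0.3691, -0.3637, 0.2311]
ee_rot: [-3.141, -0.0, 1.46]
contact_force: [0.6, 0.0, -0.4]
finger_gap: 0.0857
gripper_force: 0.0
```

Emit:
apply_moves(targets=[1,0.42,0,0,0,0,-1,1,0.42,0,0,0,0,-1,1,0.42,0,0,0,0,-1,1,0.42,0,0,0,0,-1,1,0.42,0,0,0,0,-1])

```text
clock: 1.6
eef_pos: [0.4484, -0.2216, 0.2312]
ee_rot: [-3.141, -0.0, 1.458]
contact_force: [-0.2, -1.0, 0.5]
finger_gap: 0.0855
gripper_force: 0.0
```

Emit:
apply_moves(targets=[1,0.42,0,0,0,0,-1,1,0.42,0.3,0,0,0,-1,1,0.42,1,0,0,0,-1,1,0.42,1,0,0,0,-1,0.6,0.42,0.5,0,0,0,-1])

```text
clock: 2.1
eef_pos: [0.5255, -0.0906, 0.145]
ee_rot: [-3.139, -0.001, 1.459]
contact_force: [0.6, -0.9, 0.5]
finger_gap: 0.086
gripper_force: 0.0
```

Emit:
apply_moves(targets=[0,0,1,0,0,0,-1,0,0,1,0,0,0,-1,0,0,1,0,0,0,-1,0,0,1,0,0,0,-1,0,0,0.5,0,0,0,-1])

```text
clock: 2.6
eef_pos: [0.5249, -0.0925, 0.0099]
ee_rot: [-3.139, -0.0, 1.458]
contact_force: [0.9, 0.3, 0.9]
finger_gap: 0.0853
gripper_force: 0.0
```

```bash
python3 - <<'E'
from h import *
a=snap("scene","s1.png"); b=snap("top","t1.png")
x=cv2.resize(a[150:250,180:340],None,fx=4.5,fy=4.5); y=cv2.resize(b[130:250,175:335],None,fx=4.5,fy=4.5)[:150]
cv2.imwrite("pics/c1.png",x[:,:,::-1]); print(ctrl.get_obs()["eef_pos"],ctrl.get_obs()["contact_force"])
E
```

```text
[ 0.52461951 -0.0924728   0.01019893] [-0.17283932 -0.97877525  0.39051738]
```

View pics/c1.png

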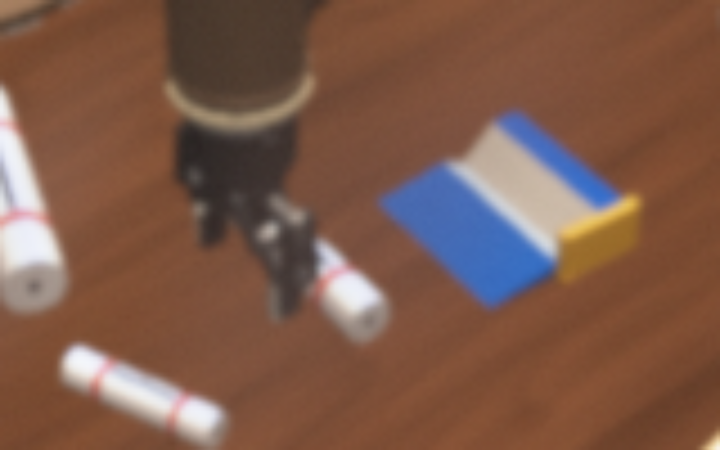

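Emit:
apply_moves(targets=[0,0,0.2,0,0,0,-1,0,0,0.22,0,0,0,-1,0.15,0,0,0,0,0,-1,0.15,0,0,0,0,0,-1,0.15,0,0,0,0,0,-1])

```text
clock: 3.2
eef_pos: [0.5281, -0.079, 0.0002]
ee_rot: [3.141, 0.0, 1.458]
contact_force: [-0.5, 0.5, -0.9]
finger_gap: 0.0856
gripper_force: 0.0
```

Emit:
apply_moves(targets=[0.15,0,0,0,0,0,-1,0.15,0,0,0,0,0,-1,0.15,0,0,0,0,0,-1,0.15,0,0,0,0,0,-1,0.15,0,0,0,0,0,-1])

```text
clock: 3.7
eef_pos: [0.5303, -0.0567, -0.0003]
ee_rot: [-3.142, -0.0, 1.458]
contact_force: [-0.2, -0.6, -0.7]
finger_gap: 0.0852
gripper_force: 0.1
```

```bash
cat >> h.py <<'E'
A=-0.13; O=np.array([.58363,.11949]); RB=np.array([[np.cos(A),-np.sin(A)],[np.sin(A),np.cos(A)]])
def blk(p): return RB.T@(np.array(p)[:2]-O)
def bands(a,z,box=None):
    "red bands' centroids near block in block frame, at height z"
    h=cv2.cvtColor(a,cv2.COLOR_RGB2HSV)
    m=(((h[...,0]<8)|(h[...,0]>172))&(h[...,1]>130)&(h[...,2]>120)).astype(np.uint8)
    n,l,s,c=cv2.connectedComponentsWithStats(m)
    for i in range(1,n):
        w=onz("top",*c[i],z); b=blk(w)
        if s[i][4]>3 and -.14<b[0]<.07 and -.2<b[1]<.06: print("band px",c[i].round(1),s[i][4],"blk",b.round(4))
def look(z,fn):
    a=snap("top",fn); bands(a,z); o=ctrl.get_obs(); print(round(o["clock"],2),"tcp blk",blk(o["eef_pos"]).round(4),o["eef_pos"].round(4),"yaw-rel",round(o["ee_rot"][2]-A-np.pi/2,4),o["contact_force"].round(1))
E
python3 -c "
from h import *
look(.036,'t2.png')
bands(cv2.imread('pics/top0.png')[:,:,::-1].copy(),.036)"
```

```text
3.75 tcp blk [-0.03   -0.1811] [ 5.304e-01 -5.620e-02 -3.000e-04] yaw-rel 0.0172 [ 0.4  0.9 -0. ]
band px [272.8 173. ] 28 blk [ 0.0109 -0.1676]
band px [270.  203.8] 26 blk [-0.0731 -0.1694]
```

```bash
python3 - <<'E'
from h import *
a=cv2.imread("pics/t2.png"); s=snap("scene","s2.png")[:,:,::-1]
x=np.hstack([cv2.resize(a[120:240,175:305],(390,360)),cv2.resize(s[150:250,200:308],(389,360))])
cv2.imwrite("pics/c2.png",x)
E
```

```text
(no output)
```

View pics/c2.png

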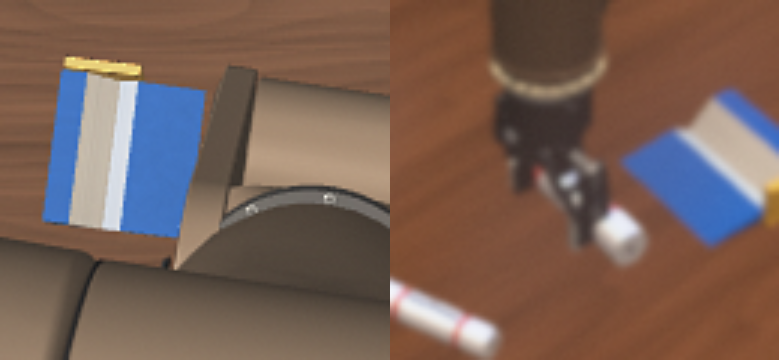

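The top view of the bar is blocked by the arm. The scene view shows both fingers against the bar's side and its end face near crop (625,235), so I'll keep pushing.

Emit:
apply_moves(targets=[0.2,0,0,0,0,0.02,-1,0.2,0,0,0,0,0.02,-1,0.2,0,0,0,0,0.02,-1,0.2,0,0,0,0,0.02,-1,0.2,0,0,0,0,0.02,-1])

```text
clock: 4.3
eef_pos: [0.5339, -0.0267, -0.0003]
ee_rot: [-3.142, -0.0, 1.444]
contact_force: [-0.2, 0.2, -0.4]
finger_gap: 0.0853
gripper_force: 0.1
```

Emit:
apply_moves(targets=[0.2,0,0,0,0,0.02,-1,0.2,0,0,0,0,0,-1,0.2,0,0,0,0,0,-1,0.15,0,0,0,0,0,-1,0.15,0,0,0,0,0,-1])

```text
clock: 4.8
eef_pos: [0.5374, -0.0001, -0.0003]
ee_rot: [3.142, -0.0, 1.441]
contact_force: [0.1, -0.2, -0.0]
finger_gap: 0.0855
gripper_force: 0.0
```

```bash
cat >> h.py <<'E'
def wb(x,y,z): return [*(O+RB@np.array([x,y])),z]
def endpx(a,y,z,x=.05):
    "scene view: bright blob of bar's +x end near the predicted spot"
    print("pred end centre",proj("scene",wb(x,y,z)).round(1),"10mm y",(proj("scene",wb(x,y+.01,z))-proj("scene",wb(x,y,z))).round(1),"10mm x",(proj("scene",wb(x+.01,y,z))-proj("scene",wb(x,y,z))).round(1))
E
python3 - <<'E'
from h import *
o=ctrl.get_obs(); t=blk(o["eef_pos"]); print(t,o["eef_pos"],o["ee_rot"][2]-A-np.pi/2)
s=snap("scene","s3.png")[:,:,::-1]; endpx(s,t[1]+.029,.018)
cv2.imwrite("pics/c3.png",cv2.resize(s[150:250,220:340],None,fx=6,fy=6,interpolation=2))
E
```

```text
[-0.03032998 -0.12456438] [ 5.37408148e-01 -9.14861516e-05 -2.80235866e-04] 0.00028844048082188323
pred end centre [279.9 212.4] 10mm y [ 2.5 -1.2] 10mm x [1.9 1.8]
```

View pics/c3.png

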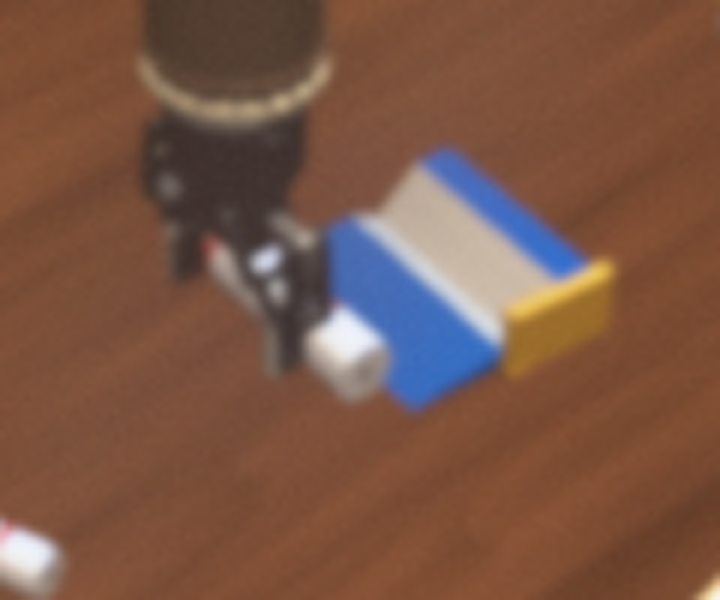

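The end face is at about (281.3,211.3) against a prediction of (279.9,212.4), so the bar is parallel and about 5 mm ahead. Next, the ramp.

Emit:
apply_moves(targets=[0.2,0,0,0,0,0,-1,0.2,0,0,0,0,0,-1,0.2,0,0,0,0,0,-1,0.2,0,-0.02,0,0,0,-1,0.2,0,-0.02,0,0,0,-1])

```text
clock: 5.35
eef_pos: [0.5413, 0.0297, 0.001]
ee_rot: [3.142, 0.0, 1.441]
contact_force: [-0.3, -1.6, 1.4]
finger_gap: 0.0856
gripper_force: 1.0
```

Emit:
apply_moves(targets=[0.2,0,-0.03,0,0,0,-1,0.2,0,-0.03,0,0,0,-1,0.2,0,-0.03,0,0,0,-1,0.2,0,-0.03,0,0,0,-1,0.2,0,-0.03,0,0,0,-1])

```text
clock: 5.85
eef_pos: [0.5452, 0.0595, 0.0055]
ee_rot: [3.142, 0.0, 1.441]
contact_force: [0.4, -0.9, 1.5]
finger_gap: 0.0852
gripper_force: 0.9
```

Emit:
apply_moves(targets=[0.2,0,-0.02,0,0,0,-1,0.2,0,0,0,0,0,-1,0.2,0,0,0,0,0,-1,0.15,0,0,0,0,0,-1,0,0,0,0,0,0,-1])

```text
clock: 6.35
eef_pos: [0.5481, 0.0819, 0.0059]
ee_rot: [3.142, -0.0, 1.442]
contact_force: [0.1, 0.2, -0.2]
finger_gap: 0.0856
gripper_force: 0.0
```

```bash
python3 - <<'E'
from h import *
o=ctrl.get_obs(); t=blk(o["eef_pos"]); print(t,o["eef_pos"],o["ee_rot"][2]-A-np.pi/2)
s=snap("scene","s4.png")[:,:,::-1]; endpx(s,t[1]+.029,.028); endpx(s,-.003,.0225)
cv2.imwrite("pics/c4.png",cv2.resize(s[150:250,220:340],None,fx=6,fy=6,interpolation=2))
E
```

```text
[-0.03038385 -0.04184485] [0.54807801 0.08193703 0.00593419] 0.0007106176831985778
pred end centre [300.3 200.3] 10mm y [ 2.4 -1.2] 10mm x [1.9 1.7]
pred end centre [302.6 200.4] 10mm y [ 2.4 -1.2] 10mm x [1.9 1.7]
```

View pics/c4.png

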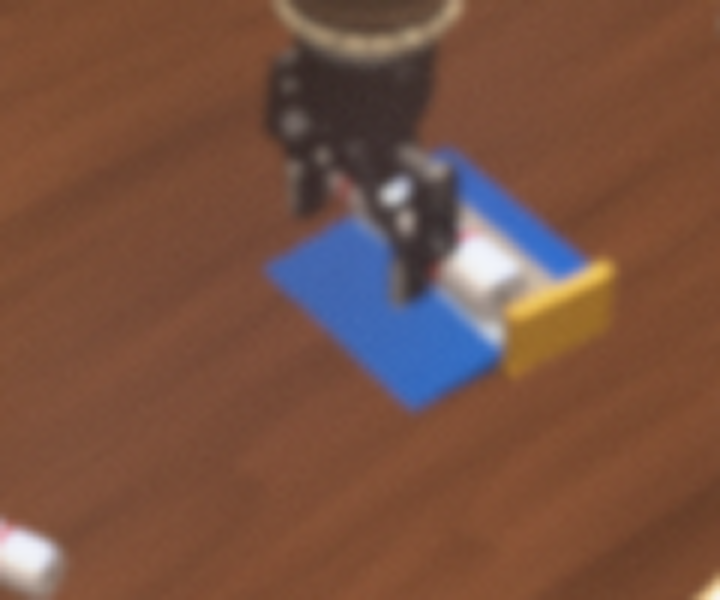

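The scene view shows the bar lying in the groove, with its end around (304,197), and the force on the fingers has gone. I'll back off, lift, shut the fingers and go round to the free end.

Emit:
apply_moves(targets=[-0.6,0,0,0,0,0,-1,-0.9,0,-0.2,0,0,0,-1,0,0,-1,0,0,0,-1,0,0,-1,0,0,0,-1,0,-0.4,-1,0,0,0,1])

```text
clock: 6.9
eef_pos: [0.5313, 0.0376, 0.103]
ee_rot: [3.141, -0.0, 1.44]
contact_force: [-0.1, 0.3, -0.1]
finger_gap: 0.0732
gripper_force: 0.0
```

Emit:
apply_moves(targets=[0.6,-0.9,-0.3,0,0,0,1,0.7,-0.9,0,0,0,0,1,0.7,-0.9,0,0,0,0,1,0.7,-0.8,0,0,0,0,1,0,0,0,0,0,0,1])

```text
clock: 7.4
eef_pos: [0.4337, 0.1336, 0.111]
ee_rot: [-3.14, 0.0, 1.443]
contact_force: [0.3, -0.6, -0.8]
finger_gap: 0.0002
gripper_force: 0.0
```

```bash
python3 - <<'E'
from h import *
look(.0405,"t5.png"); print(ctrl.get_obs()["finger_gap"])
s=snap("scene","s5.png")[:,:,::-1]
a=cv2.imread("pics/t5.png")
cv2.imwrite("pics/c5.png",np.hstack([cv2.resize(a[120:240,170:300],(390,360)),cv2.resize(s[140:240,240:348],(389,360))]))
E
```

```text
band px [212.2 166.4] 25 blk [ 0.0102 -0.0026]
7.45 tcp blk [-0.1486 -0.0059] [0.4355 0.1329 0.1111] yaw-rel 0.0023 [0.7 0.2 0.4]
0.00014377956767680372
```

View pics/c5.png

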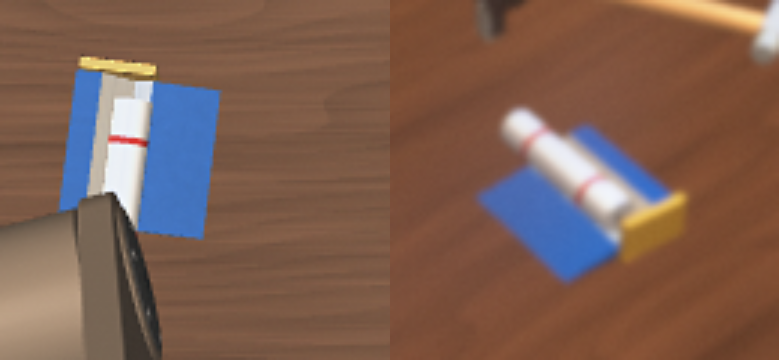

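The top view shows the bar in the groove with a band at block (10,-3) mm, so it still has about 21 mm to slide. Its free end is exposed. I'll descend behind the end and push.

Emit:
apply_moves(targets=[0.1,0,1,0,0,0,1,0,0,1,0,0,0,1,0,0,0.9,0,0,0,1,0,0,0.35,0,0,0,1,0,0,0,0,0,0,1])

```text
clock: 8.0
eef_pos: [0.4368, 0.1344, 0.0124]
ee_rot: [-3.139, 0.001, 1.44]
contact_force: [-0.1, 0.3, 0.1]
finger_gap: -0.0001
gripper_force: 0.0
```

Emit:
apply_moves(targets=[0,0.13,0,0,0,0,1,0,0.13,0,0,0,0,1,0,0.13,0,0,0,0,1,0,0.13,0,0,0,0,1,0,0.13,0,0,0,0,1])

```text
clock: 8.5
eef_pos: [0.4571, 0.1326, 0.014]
ee_rot: [3.141, -0.0, 1.441]
contact_force: [-0.1, -0.4, 0.4]
finger_gap: 0.0
gripper_force: 0.0
```

Emit:
apply_moves(targets=[0,0.1,0,0,0,0,1,0,0.1,0,0,0,0,1,0,0.1,0,0,0,0,1,0,0.1,0,0,0,0,1,0,0.1,0,0,0,0,1])

```text
clock: 9.0
eef_pos: [0.4713, 0.1306, 0.0135]
ee_rot: [-3.141, 0.0, 1.441]
contact_force: [-3.8, -0.9, 1.6]
finger_gap: 0.0003
gripper_force: 1.3
```

```bash
python3 - <<'E'
from h import *
look(.0405,"t6.png")
E
```

```text
band px [213.2 161.9] 27 blk [ 0.0227 -0.0038]
9.05 tcp blk [-0.1121 -0.0035] [0.472  0.1306 0.0135] yaw-rel 0.0002 [-0.9 -0.4  0.4]
```

Emit:
apply_moves(targets=[0,0.06,0,0,0,0,1,0,0.06,0,0,0,0,1,0,0.05,0,0,0,0,1,0,0.05,0,0,0,0,1,0,0.05,0,0,0,0,1])

```text
clock: 9.55
eef_pos: [0.4794, 0.1296, 0.0135]
ee_rot: [-3.142, 0.0, 1.441]
contact_force: [-1.2, 0.4, -0.1]
finger_gap: -0.0
gripper_force: 0.9
```

Emit:
apply_moves(targets=[0,0.02,0,0,0,0,1,0,0.02,0,0,0,0,1,0,0.02,0,0,0,0,1,0,0.02,0,0,0,0,1,0,0,0,0,0,0,1])

```text
clock: 10.05
eef_pos: [0.4809, 0.1293, 0.0134]
ee_rot: [-3.14, 0.0, 1.441]
contact_force: [-5.1, 1.9, 2.3]
finger_gap: 0.0003
gripper_force: 3.0
```

Emit:
apply_moves(targets=[0,0.02,0,0,0,0,1,0,0.02,0,0,0,0,1,0,0.01,0,0,0,0,1,0,0,0,0,0,0,1,0,0,0,0,0,0,1])

```text
clock: 10.55
eef_pos: [0.4809, 0.129, 0.0133]
ee_rot: [-3.138, 0.001, 1.441]
contact_force: [-11.7, 5.5, 6.4]
finger_gap: -0.0001
gripper_force: 6.3
```

```bash
python3 - <<'E'
from h import *
look(.0405,"t7.png")
E
```

```text
band px [213.5 158. ] 27 blk [ 0.0332 -0.0032]
10.6 tcp blk [-0.1031 -0.0039] [0.4809 0.129  0.0133] yaw-rel 0.0003 [-12.4   4.1   6.5]
```

The force climbs to about 12 N while the position holds, so the bar is bearing on the stop. Now I'll retreat.

Emit:
apply_moves(targets=[0,-0.1,0,0,0,0,1,0,-0.4,0,0,0,0,1,0,-0.6,0,0,0,0,1,0,0,-0.8,0,0,0,1,0,0,-1,0,0,0,1])

```text
clock: 11.1
eef_pos: [0.4485, 0.1332, 0.0672]
ee_rot: [-3.139, 0.001, 1.441]
contact_force: [1.7, 0.6, 0.1]
finger_gap: -0.0002
gripper_force: 0.0
```

Emit:
apply_moves(targets=[0,0,-1,0,0,0,1,0,0,-1,0,0,0,1,-1,0,-1,0,0,0,1,-1,0,0,0,0,0,1,-1,0,0,0,0,0,1])

```text
clock: 11.6
eef_pos: [0.4388, 0.0435, 0.1585]
ee_rot: [3.139, -0.0, 1.442]
contact_force: [0.4, -0.3, 0.1]
finger_gap: 0.0001
gripper_force: 0.0
```

Emit:
apply_moves(targets=[-1,0,0,0,0,0,1,-1,0,0,0,0,0,1,-1,0,0,0,0,0,1,-1,0,0,0,0,0,1,0,0,0,0,0,0,1])

```text
clock: 12.1
eef_pos: [0.4226, -0.0772, 0.1575]
ee_rot: [3.141, 0.001, 1.439]
contact_force: [-0.8, 0.1, -1.1]
finger_gap: -0.0
gripper_force: 0.0
```

```bash
python3 - <<'E'
from h import *
look(.0405,"t8.png")
s=snap("scene","s8.png")[:,:,::-1]; a=cv2.imread("pics/t8.png")
cv2.imwrite("pics/c8.png",np.hstack([cv2.resize(a[120:240,170:300],(390,360)),cv2.resize(s,(400,300))[:].copy() if 0 else cv2.resize(s[140:240,240:348],(389,360))]))
E
```

```text
band px [213.5 158.1] 26 blk [ 0.0331 -0.0032]
band px [209.5 188.8] 24 blk [-0.051  -0.0024]
12.15 tcp blk [-0.1342 -0.2147] [ 0.4227 -0.0759  0.1574] yaw-rel -0.0025 [-0.7  0.4 -0.6]
```

View pics/c8.png

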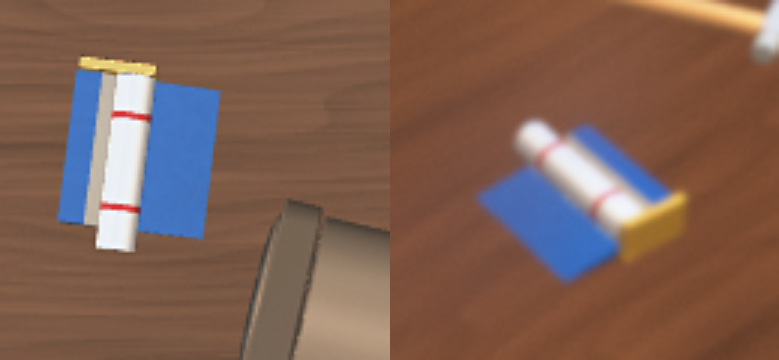

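The bar's end touches the brass stop and its bands are centred at block (-9,-3) mm, which is home. The hand is clear and the bystanders were never touched.

```bash
python3 -c "
from bench import ticket
print(ticket.finish_job())"
```

```text
the job is handed in; nothing more can be done
None
```

The spindle blank was rolled up the ramp into the V-block groove and slid home against the brass stop, and I handed the job in at about 12 s with the hand clear.

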